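# Take the plaster spatula off its hook and stand it in its pocket

## Robot

A 6-joint arm with a two-finger parallel gripper is mounted at the origin on the work surface. World frame = base frame: x ahead of the robot, y to its left, z up, the work surface at z = 0. Lengths are in m, angles in rad, forces in N, time in s.
With the tool pointing down it reaches from about 0.375 to 0.925 m from the base axis. Payload 5.7 kg.
Tool frame: the origin (TCP) lies midway between the tips of the shut fingers; the grasp point (between the pads) lies hold_point_z behind it (hold_point_z is the distance from the TCP to the grasp point, in m); z points along the fingers, y is the line along which they close (so a half turn about z gives the same grasp; the last joint's range is limited). The gripper opens to 85 mm and grips with 20 to 120 N. Pads are 22 mm wide; open, the fingers measure 114 mm over their backs; the gripper's body (76 mm by 85 mm) begins 54 mm behind the grasp point. The pads swing forward as they close: fully open they stand 13 mm farther back than shut.
Start: joints at [-1.332, 0.359, 1.51, -0, 1.272, -0.115], TCP at [0.208, -0.563, 0.231] pointing down, gripper open.
Joint ranges: [-2.97, 2.97], [-1.01, 2.36], [0.21, 2.38], [-0.96, 4.11], [0.2, 2.71], [-2.98, 2.98]. Speed limits (rad/s): [2.39, 2.39, 3.14, 3.14, 3.14, 3.14].

## Interface

Orientations are given as a rotation vector (axis times angle).
In Python, from workcell import state, read_camera, sign_off, look_for, spot_point, hold_point_z gives the robot as it stands.
- The arm moves only by the tool jog_arm, never from a script. Its argument "commands" is one flat list of numbers, 5 for each row, row after row: the shift along the tool's x, y, z in m, then the turn about the tool's z in rad, then the closure in counts, from 0 (fully open) to 255 (shut). A call has 1 to 20 rows; each row shifts and turns the commanded pose from where the row before left it, along the tool's axes as they then stand; what a row does not reach is not made up. A row lasts 1/10 s, in which the tool goes at most 50 mm and 8.59 degrees, less where a joint would pass 70% of its speed; a pose out of reach is approached as far as the arm can. A call with a gripper value outside its range is refused whole. The fingers move at their own pace and stop on an object; "newtons" is the grip in N (left out, the last holds). Time passes only in rows, so rows that do not move let the fingers close. It gives the time, the measured TCP pose, the force, the opening and the grip force at its end, in the units of the state.
- state(): the state, without advancing time (a new reading comes with each control period).
- read_camera(name): name is "side" or "top" or "wrist"; returns a dict with "pixels" (420x560x3 uint8, red, green, blue), "range_z" (420x560 float32, m along the optical axis (not along the pixel's ray), 0 where there is no reading), "camera_matrix" (3x3 intrinsics, pixels), "xyz" and "rotation" of the camera in the world; the wrist camera has in their place "T_tool_cam" (4x4, takes a point from camera to tool coordinates, whose origin is the TCP and whose axes are the flange's). Camera axes: x right, y up, looking along -z (the intrinsics and any distortion apply to the point x, -y, -z); pixel columns grow to the right and rows downward; lengths in m; the calibration is good to about 2 mm. A picture is of the moment at which its call begins: read the wrist's pose just before it.
- sign_off(): hands the job in; it is judged then, once.
Trained networks look in a picture, given as the dict that the camera call returned (one of the last four; its "shot" number tells which), for a name from the list of things; names that differ only in an ending like _2 or _b are one class to them, and where a whole thing is asked for, a point or a joint stands for the part that bears it (a point fixed in the world has none). Each returns a list of dicts, best first, with "confidence" (0 to 1); they miss things now and then, are a little off and sometimes report something else, mostly with a low value. They report only what shows in the picture. A call takes as long as a camera call.
- look_for(target, picture): "point" ([column, row] as shares, 0 to 1, of the picture: columns of its width, rows of its height, amid what is visible of it).
- spot_point(target, picture): "point" ([column, row] as shares, 0 to 1, of the picture: columns of its width, rows of its height: a listed point, or the origin of a listed thing).
The state is a dict: "time_s": time; "joint_positions": joint angles; "joint_velocities": joint speeds; "joint_efforts": joint torques, N m; "position": TCP position; "ee_rot": TCP orientation; "force": force on the tool from outside, world axes, zero at the start; "ft_torque": the same for the moment, N m; "finger_gap": finger opening in m; "finger_force": force on a finger pad.
Only numpy, scipy, OpenCV 4.12 (cv2) and the standard library are available. Lean on these libraries where they do the work, as an engineer would, in place of code of your own. Each camera call takes 0.05 s, during which the arm holds its last target. There are 200 camera calls.

## Task

Get the plaster spatula ready for the next mix: take the blue-handled one off its hook under the red bench lamp, easing it up over the hook's turned-up tip rather than wrenching it and without bumping the lamp. Stand it blade down in the blue-marked pocket of the wooden tool stand, lowering it until the blade rests on the pocket's floor before you let go, and leave the other tools hanging and standing where they are.

Things in the scene. Friction and masses are not known exactly. Their poses are not given: they have to be found in the camera images.
- spatula: Plaster spatula to move: blue handle, steel blade, about 85 g, 208 mm long, rigid. Origin: centre of the round 15 mm hang hole, 13.5 mm below the handle's top end. z up along the tool, x along the hole's axis, y across its width. Eye around the hole 27 mm wide (y), 5 mm thick, z -13.5 to 13.5 mm; handle below 27 mm wide, 11 mm thick, to z = -95 mm; blade 24 x 2.5 mm, square end at z = -195 mm.
- spatula_grip (a point): Grip point 5 mm below the hole's centre: pinch across the 27 mm width (y), one finger each side of the hook's wire. At the start the spatula hangs upright on one of three hooks, hole centre about 5 mm below the wire's axis, turned up to 0.12 rad about the vertical.
- spatula_tip (a point): Middle of the blade's square lower end, 195 mm below the hang hole's centre.
- rack: Hook rail on two posts, fixed. Origin on the bench under the rail's middle; hooks point to its -x, the rail runs along y at 260 mm height, 460 mm long. Posts 18 mm thick at y = +-225 mm, feet 56 mm. Three wire hooks, 4.4 mm thick, at y = -120, 0, 120 mm: level at 260 mm height from the rail to x = -80 mm, then bent up 34 degrees to the tip. Tools hang at x = -62 to -48 mm.
- hook_middle_tip (a point): Upturned tip of the middle hook, at rack x = -95.5 mm, height 270.5 mm; the other two tips are 120 mm to either side along the rack's y. The hole encloses the wire with 5 mm play to each side: move along the level wire, then rise 10.5 mm along the bend while sliding off.
- lamp: Red lamp bar fixed over the hooks, 32 mm deep (x), 490 mm long (y), 24 mm high. Origin: middle of its underside, 350 mm above the bench; front edge 44 mm ahead (-x) of the rack's origin. It leaves no room for an upright gripper over the hung tools; one tilted 25 to 45 degrees, leaning back to the robot's side, fits.
- stand: Beech tool stand, fixed. Block 36 x 150 mm (x, y), rim 66 mm high, on a 74 x 166 x 6 mm foot. Origin: centre of the underside. Three upright pockets at y = -46, 0, 46 mm, open at the top, 16 mm (x) by 34 mm (y), floor 6 mm above the bench, 60 mm deep; two are occupied, one is free.
- marker: Blue clip, fixed over the front and back rims of the free pocket, which it marks as the spatula's (41 mm over the outsides, 34 mm wide, 2 mm above the rims; the mouth stays open). Origin: centre of that pocket's floor; axes as the stand. The spatula's width (y) goes along the pocket's long side (y), either face in front.
- plaster_knife: Plaster knife, dark wooden handle, 195 mm long, hanging on another hook; leave it. Origin: centre of its hang hole.
- alginate_spatula: All-green plastic spatula, 195 mm long, hanging on another hook; leave it. Origin: centre of its hang hole.
- wax_knife: Wax knife, light wooden handle, 123 mm long, standing loosely in a pocket, handle up, top about 130 mm above the bench; leave it. Origin: lower end of its blade.
- carver: Carver, yellow handle, 117 mm long, standing loosely in a pocket, handle up; leave it. Origin: lower end of its blade.

How it is judged:
On the way, in this order (a step that is already met when the one before it is completed fails the run):
1. the spatula is held in the fingers, off its hook: hang hole at least 8 mm in front of the hook's tip and more than 200 mm above the bench (contact force between the fingers and spatula above 1 N and x of spatula in the frame of rack below -0.104 m and height (world z) of spatula above 0.2 m), for 0.1 s.
2. the spatula, still held in the fingers, stands blade down on the floor of the marked pocket (blade end within 6 mm of it) (contact force between the fingers and spatula above 1 N and z of spatula_tip in the frame of marker below 0.006 m and x of spatula_tip in the frame of marker between -0.012 and 0.012 m and y of spatula_tip in the frame of marker between -0.017 and 0.017 m and angle between spatula's own z axis and vertical below 0.4 rad), for 0.1 s.
At the end, for the whole second after the job is handed in: The spatula stands released and at rest in the marked pocket: blade end within 6 mm of its floor, inside the pocket (12 and 17 mm either way of its centre), leaning under 0.4 rad; each other tool within 30 mm of its start (z of spatula_tip in the frame of marker below 0.006 m and x of spatula_tip in the frame of marker between -0.012 and 0.012 m and y of spatula_tip in the frame of marker between -0.017 and 0.017 m and angle between spatula's own z axis and vertical below 0.4 rad and linear speed of spatula below 0.03 m/s and distance of each of plaster_knife, alginate_spatula, wax_knife, carver from where it was at the start of the episode below 0.03 m); the robot touches nothing.
It fails at once if the spatula is wrenched against the hook (over 15 N) (contact force between spatula and rack above 15 N).
It fails at once if the robot bumps the lamp (over 5 N) (contact force between any of the arm, the fingers and lamp above 5 N).
It fails at once if one of the other tools is moved by more than 30 mm (distance of any of plaster_knife, alginate_spatula, wax_knife, carver from where it was at the start of the episode above 0.03 m).
It also fails if it takes over 64 s, if anything falls off the work surface, if the arm or the gripper's body presses on something with over 40 N, if the wrist force passes 120 N, or if a joint passes its speed limit or range.

## Working session

There is one attempt and no reset: what is moved stays moved. The work goes in short steps, Python scripts to look and compute and a tool call to move; the robot and the scene stay as the last step left them, time stands still between calls to the robot, and variables do not carry over. Pictures are saved under pics/ and viewed, at most 10 in all, crops included, and the job is handed in when it is done.

Besides the shell and the picture viewer there is one more tool, called after "Request:" as name(argument=value, ...), one argument or row to a line, values as JSON. jog_arm: Moves the arm, as the interface text tells. Its arguments: {"type":"object","properties":{"commands":{"type":"array"},"newtons":{"type":"number"}},"required":["commands"]}

```bash
mkdir -p pics
cat > h.py <<'E'
import numpy as np, cv2
from scipy.spatial.transform import Rotation as R
from workcell import state, read_camera, sign_off, look_for, spot_point, hold_point_z
def campose(p, s=None):
    if "xyz" in p:
        r=np.array(p["rotation"],float)
        M=r if r.shape==(3,3) else R.from_rotvec(r).as_matrix()
        return M,np.array(p["xyz"])
    T=np.array(p["T_tool_cam"]); A=R.from_rotvec(s["ee_rot"]).as_matrix()
    return A@T[:3,:3], A@T[:3,3]+np.array(s["position"])
def world(p,u,v,z=None,s=None):
    "pixel -> world with depth z (default from range_z)"
    K=np.array(p["camera_matrix"]); M,t=campose(p,s)
    if z is None: z=p["range_z"][int(round(v)),int(round(u))]
    d=np.linalg.inv(K)@[u,v,1]
    return M@(np.array([d[0],-d[1],-1])*z)+t
def cloud(p,s=None):
    K=np.array(p["camera_matrix"]); M,t=campose(p,s); D=p["range_z"]
    v,u=np.indices(D.shape); x=(u-K[0,2])/K[0,0]*D; y=(v-K[1,2])/K[1,1]*D
    return np.stack([x,-y,-D],-1)@M.T+t
def project(p,X,s=None):
    K=np.array(p["camera_matrix"]); M,t=campose(p,s)
    c=(np.asarray(X)-t)@M; return np.stack([K[0,0]*c[...,0]/-c[...,2]+K[0,2],K[1,1]*-c[...,1]/-c[...,2]+K[1,2]],-1)
def save(p,n): cv2.imwrite("pics/"+n+".png",cv2.cvtColor(p["pixels"],cv2.COLOR_RGB2BGR))
E
python3 - <<'E'
from h import *
s=state(); print(s["position"],s["ee_rot"],hold_point_z, s["finger_gap"])
for c in ["side","top","wrist"]:
    s=state();p=read_camera(c); save(p,c+"0")
    print(c,[k for k in p if k not in("pixels","range_z")], campose(p,s)[1].round(3))
    for n in ["spatula","spatula_grip","spatula_tip","rack","hook_middle_tip","lamp","stand","marker","plaster_knife","alginate_spatula","wax_knife","carver"]:
        for f in (spot_point,):
            for r in f(n,p)[:2]:
                if r["confidence"]<.3: continue
                u,v=r["point"][0]*560,r["point"][1]*420
                print(n,round(r["confidence"],2),round(u),round(v),world(p,min(u,559),min(v,419),s=s).round(3))
E
```

```text
[ 0.20772031 -0.56215893  0.23045661] [-3.09075182e+00 -5.52465564e-01  1.19375628e-04] 0.0187 0.08546795803689547
side ['camera_matrix', 'xyz', 'rotation', 'shot'] [0.201 0.531 1.027]
spatula 0.59 247 199 [ 0.621 -0.054  0.237]
spatula_grip 0.69 242 198 [ 0.621 -0.034  0.257]
spatula_tip 0.66 249 249 [ 0.639 -0.073 -0.   ]
hook_middle_tip 0.64 235 239 [ 0.691 -0.082  0.002]
lamp 0.6 202 203 [0.617 0.099 0.373]
stand 0.69 337 197 [ 0.504 -0.348  0.031]
marker 0.41 329 202 [ 0.52  -0.328  0.021]
plaster_knife 0.66 226 236 [0.591 0.073 0.255]
alginate_spatula 0.76 191 275 [0.723 0.078 0.002]
wax_knife 0.66 334 201 [ 0.508 -0.336  0.021]
carver 0.47 354 193 [ 0.465 -0.383  0.037]
top ['camera_matrix', 'xyz', 'rotation', 'shot'] [ 0.378 -0.097  1.554]
spatula 0.54 262 194 [ 0.617 -0.036  0.209]
spatula_grip 0.61 267 189 [ 0.621 -0.052  0.266]
spatula_grip 0.54 385 253 [ 0.464 -0.395  0.068]
spatula_tip 0.7 266 200 [ 0.59  -0.049  0.263]
rack 0.64 265 200 [ 0.59  -0.045  0.263]
hook_middle_tip 0.76 223 210 [ 0.604  0.096 -0.003]
lamp 0.78 215 178 [0.626 0.071 0.374]
stand 0.97 369 239 [ 0.504 -0.349  0.071]
marker 0.58 358 229 [ 0.535 -0.317  0.068]
marker 0.45 268 203 [ 0.626 -0.044 -0.001]
plaster_knife 0.7 220 202 [0.585 0.071 0.261]
alginate_spatula 0.68 171 204 [0.58  0.203 0.254]
wax_knife 0.63 372 241 [ 0.501 -0.357  0.064]
carver 0.61 383 251 [ 0.469 -0.392  0.061]
wrist ['camera_matrix', 'T_tool_cam', 'shot'] [ 0.279 -0.536  0.373]
```

Run:
```python
import cv2,numpy as np
a=cv2.imread("pics/side0.png")[130:330,140:400]; b=cv2.imread("pics/top0.png")[140:300,140:420]
a=cv2.resize(a,None,fx=3,fy=3,interpolation=2); b=cv2.resize(b,None,fx=2.8,fy=2.8,interpolation=2)
cv2.imwrite("pics/a.png",a); cv2.imwrite("pics/b.png",b)
```

```text
(no output)
```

View pics/a.png

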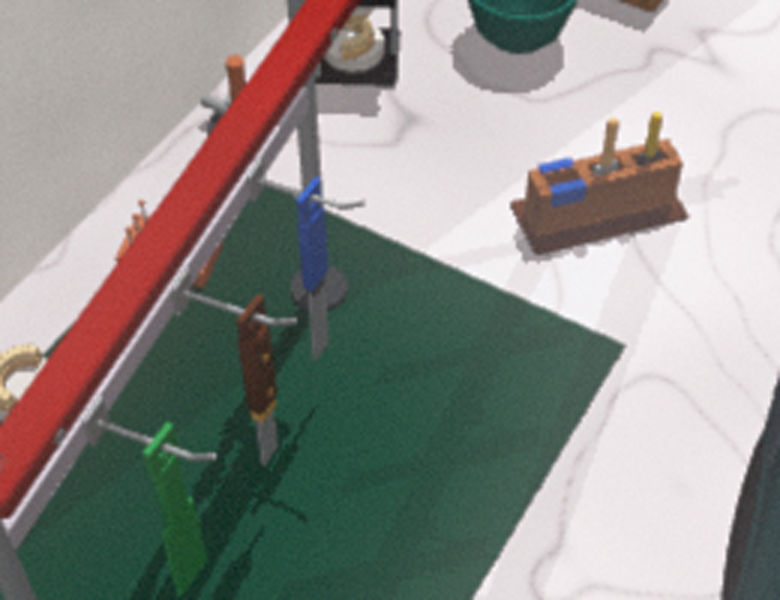

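View pics/b.png

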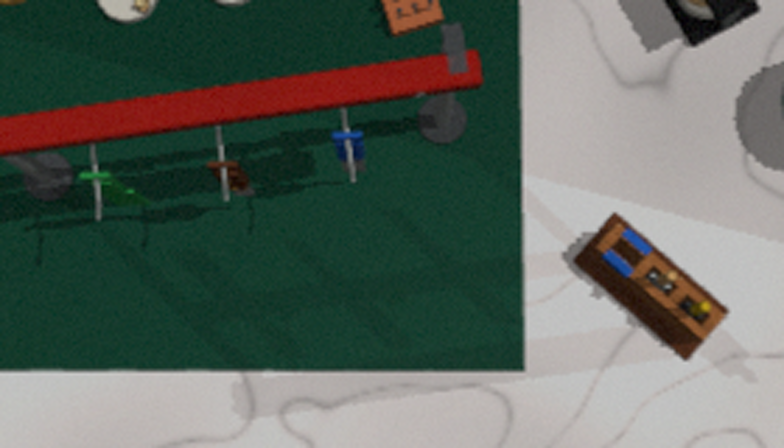

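Side crop: the blue spatula hangs on the right-hand hook, with its eye at crop pixel (312,190) and the hook tip at (362,204). Top crop: the same spatula is at (348,145). The blue-clipped free pocket is at the stand's near-left end, at (627,252). A jog can't tilt the tool directly, so I'll check how it behaves at the reach limit, in open space.

Request:
jog_arm(
  commands=[0,0,-0.04,0,0,0,0,-0.04,0,0,0,0,-0.04,0,0,0,0,-0.04,0,0,0,0.04,-0.04,0,0,0,0.04,0,0,0,0,0.04,0,0,0,0,0.04,0,0,0,0,0.04,0,0,0,0,0.04,0,0,0,0,0.04,0,0,0,0,0.04,0,0,0,0,0.04,0,0,0,0,0.04,0,0,0,0,0.04,0,0,0,0,0.04,0,0,0],
  newtons=40,
)

```text
time_s: 3.55
position: [0.3332, -0.9022, 0.3702]
ee_rot: [2.978, 0.532, 0.032]
force: [0.8, 0.1, 0.0]
finger_gap: 0.0856
finger_force: 0.0
```

Run:
```python
from h import *
s=state(); print(s["time_s"],s["joint_positions"],s["position"]); print(R.from_rotvec(s["ee_rot"]).as_matrix().round(3))
p=read_camera("top"); X=cloud(p); c=p["pixels"].astype(int)
# lamp: red
m=(c[...,0]>110)&(c[...,1]<70)&(c[...,2]<70)&(abs(X[...,2]-.374)<.012)
q=X[m]; r=cv2.minAreaRect((q[:,:2]*1000).astype(np.float32)); print("lamp",m.sum(),r,np.median(q[:,2]),cv2.boxPoints(r))
# stand rim
m=(abs(X[...,2]-.067)<.006)&(np.hypot(X[...,0]-.504,X[...,1]+.349)<.1)
q=X[m]; r=cv2.minAreaRect((q[:,:2]*1000).astype(np.float32)); print("stand",m.sum(),r,np.median(q[:,2]))
m=(c[...,2]>c[...,0]+60)&(c[...,2]>c[...,1]+40)
for n,mm in (("marker",m&(abs(X[...,2]-.067)<.01)&(X[...,1]<-.2)),("spat",m&(X[...,2]>.15)&(X[...,1]>-.2))):
    q=X[mm]; print(n,mm.sum(),cv2.minAreaRect((q[:,:2]*1000).astype(np.float32)),q.min(0),q.max(0))
# wire: top view points 0.25-0.275 high ahead of lamp
m=(X[...,2]>.235)&(X[...,2]<.28)&(X[...,1]<.0)&(X[...,1]>-.2); print(X[m][::1].round(3).tolist())
```

```text
3.55 [-1.29217407  0.89555448  0.21549852  0.0095027   1.91305964 -0.07144984] [ 0.3332158  -0.90218546  0.37021959]
[[ 0.938  0.344  0.041]
 [ 0.346 -0.932 -0.11 ]
 [ 0.     0.118 -0.993]]
lamp 2324 ((628.7398681640625, 79.68855285644531), (31.77524757385254, 487.86431884765625), 8.269018173217773) 0.37311429147836783 [[ 577.9348   318.79974]
 [ 648.1     -163.99258]
 [ 679.5449  -159.42264]
 [ 609.37976  323.3697 ]]
stand 403 ((501.6404724121094, -368.33697509765625), (149.51556396484375, 41.8604621887207), 46.833641052246094) 0.06598468466738994
marker 76 ((533.2955322265625, -334.55194091796875), (31.222061157226562, 41.44049072265625), 46.10203170776367) [ 0.50821051 -0.35870761  0.05750594] [ 0.55645207 -0.31000187  0.07646665]
spat 36 ((503.2476501464844, -75.1524887084961), (253.0442352294922, 24.11383056640625), 15.49600887298584) [ 0.37810343 -0.09733693  0.2350398 ] [ 0.62565738 -0.03034151  1.55362223]
[[0.648, -0.038, 0.261], [0.647, -0.041, 0.263], [0.646, -0.038, 0.258], [0.644, -0.041, 0.268], [0.642, -0.041, 0.264], [0.639, -0.041, 0.265], [0.637, -0.041, 0.263], [0.
[... 2458 characters left out ...]
0.039, 0.269], [0.09, -0.039, 0.27], [0.089, -0.04, 0.276], [0.083, -0.042, 0.262], [0.083, -0.042, 0.269], [0.081, -0.042, 0.274], [0.08, -0.042, 0.279], [0.078, -0.042, 0.278], [0.075, -0.044, 0.265], [0.076, -0.042, 0.28], [0.074, -0.045, 0.273], [0.073, -0.045, 0.276], [0.066, -0.047, 0.266], [0.065, -0.047, 0.272], [0.063, -0.047, 0.273], [0.061, -0.047, 0.278], [0.057, -0.049, 0.258], [0.058, -0.047, 0.274], [0.056, -0.049, 0.266], [0.056, -0.05, 0.275], [0.054, -0.05, 0.277], [0.045, -0.051, 0.24], [0.052, -0.05, 0.278], [0.049, -0.052, 0.265], [0.042, -0.053, 0.239], [0.048, -0.052, 0.272], [0.041, -0.054, 0.242], [0.045, -0.052, 0.27], [0.041, -0.054, 0.254], [0.038, -0.056, 0.242]]
```

Request:
jog_arm(
  commands=[0,-0.03,-0.038,0,0,0,-0.03,-0.038,0,0,0,-0.03,-0.038,0,0,0,-0.03,-0.038,0,0,0,-0.03,-0.038,0,0,0,-0.03,-0.038,0,0,0.02,-0.03,-0.03,0,0,0.02,-0.03,-0.03,0,0,0.03,-0.035,-0.01,0,0,0.03,-0.035,-0.01,0,0,0.03,-0.035,0,0,0,0.03,-0.035,0,0,0,0.03,-0.035,0,0,0,0.03,-0.035,0,0,0,0.03,-0.035,0,0,0,0.03,-0.035,0,0,0,0.03,-0.035,0,0,0,0.03,-0.035,0,0,0,0.03,-0.035,0,0,0,0.03,-0.035,0,0,0],
)

```text
time_s: 5.6
position: [0.4682, -0.1121, 0.6003]
ee_rot: [2.978, 0.532, 0.032]
force: [1.6, -1.2, -0.4]
finger_gap: 0.0855
finger_force: 0.0
```

Run:
```python
from h import *
s=state(); print(s["time_s"],np.round(s["joint_positions"],3),s["position"]); print(R.from_rotvec(s["ee_rot"]).as_matrix().round(3))
```

```text
5.6 [-0.306  0.024  1.084 -0.101  1.958  0.87 ] [ 0.46819459 -0.11211515  0.60028388]
[[ 0.938  0.344  0.041]
 [ 0.346 -0.932 -0.111]
 [ 0.     0.118 -0.993]]
```

Request:
jog_arm(
  commands=[0.029,-0.036,0,0,0,0.029,-0.036,0,0,0,0.029,-0.036,0,0,0,0.029,-0.036,0,0,0,0.029,-0.036,0,0,0,0.029,-0.036,0,0,0,0.029,-0.036,0,0,0,0.04,0,0,0,0,0.04,0,0,0,0,0.04,0,0,0,0,0.04,0,0,0,0,0.04,0,0,0,0,0.04,0,0,0,0,0.04,0,0,0,0,0.04,0,0,0,0],
)

```text
time_s: 7.1
position: [0.808, 0.276, 0.5161]
ee_rot: [2.982, 0.54, 0.139]
force: [0.0, -0.7, -0.5]
finger_gap: 0.085
finger_force: 0.0
```

```bash
cat > st.py <<'E'
from h import *
s=state(); A=R.from_rotvec(s["ee_rot"]).as_matrix(); z=A[:,2]
print(s["time_s"],np.round(s["joint_positions"],3),np.round(s["position"],4)); print(A.round(3)); print("tilt",np.degrees(np.arccos(-z[2])).round(1),"az",np.degrees(np.arctan2(z[1],z[0])).round(1),"y az",np.degrees(np.arctan2(A[1,1],A[0,1])).round(1))
E
python3 st.py
```

```text
7.1 [ 0.3    0.73   0.216 -0.138  2.114  1.436] [0.808  0.276  0.5161]
[[ 0.933  0.344  0.109]
 [ 0.354 -0.931 -0.09 ]
 [ 0.071  0.122 -0.99 ]]
tilt 8.1 az -39.4 y az -69.7
```

Request:
jog_arm(
  commands=[0.04,0,-0.025,0,0,0.04,0,-0.025,0,0,0.04,0,-0.025,0,0,0.04,0,-0.025,0,0,0.04,0,-0.025,0,0,0.04,0,-0.025,0,0,0.04,0,-0.025,0,0,0.04,0,-0.025,0,0],
)

```text
time_s: 7.9
position: [0.8493, 0.3146, 0.5891]
ee_rot: [2.968, 0.562, 0.538]
force: [0.3, 0.1, 0.5]
finger_gap: 0.0855
finger_force: 0.0
```

```bash
python3 st.py
```

```text
7.9 [ 0.328  0.664  0.215 -0.128  1.92   1.46 ] [0.8493 0.3146 0.5891]
[[ 0.872  0.341  0.352]
 [ 0.366 -0.93  -0.007]
 [ 0.325  0.135 -0.936]]
tilt 20.6 az -1.1 y az -69.9
```

Request:
jog_arm(
  commands=[0.04,0.005,-0.02,0,0,0.04,0.005,-0.02,0,0,0.04,0.005,-0.02,0,0,0.04,0.005,-0.02,0,0,0.04,0.005,-0.02,0,0,0.04,0.005,-0.02,0,0,0.04,0,-0.02,0,0,0.04,0,-0.02,0,0],
)

```text
time_s: 8.7
position: [0.8767, 0.3221, 0.6915]
ee_rot: [2.907, 0.573, 0.92]
force: [-0.0, 0.5, 0.1]
finger_gap: 0.0856
finger_force: 0.0
```

```bash
python3 st.py
```

```text
8.7 [ 0.322  0.584  0.215 -0.111  1.747  1.45 ] [0.8767 0.3221 0.6915]
[[ 0.756  0.334  0.563]
 [ 0.358 -0.931  0.073]
 [ 0.548  0.147 -0.823]]
tilt 34.6 az 7.4 y az -70.2
```

Request:
jog_arm(
  commands=[0,0,0,0.131,0,0,0,0,0.131,0,-0.0344,0.0241,-0.0153,0,0,-0.0344,0.0241,-0.0153,0,0,-0.0344,0.0241,-0.0153,0,0,-0.0344,0.0241,-0.0153,0,0,-0.0344,0.0241,-0.0153,0,0,-0.0344,0.0241,-0.0153,0,0,-0.0344,0.0241,-0.0153,0,0,-0.0344,0.0241,-0.0153,0,0,-0.0344,0.0241,-0.0153,0,0,-0.0344,0.0241,-0.0153,0,0,-0.0344,0.0241,-0.0153,0,0,-0.0344,0.0241,-0.0153,0,0,-0.0344,0.0241,-0.0153,0,0],
)

```text
time_s: 10.2
position: [0.4395, -0.048, 0.6026]
ee_rot: [-2.96, -0.193, -0.922]
force: [-0.7, -1.6, -0.8]
finger_gap: 0.0855
finger_force: 0.0
```

```bash
python3 st.py
cat >> h.py <<'E'
def totool(s,d): return R.from_rotvec(s["ee_rot"]).as_matrix().T@np.asarray(d)
E
python3 -c "
from h import *
s=state(); print(totool(s,np.array([.5475,-.052,.358])-s['position']).round(4))"
```

```text
10.2 [-0.603 -0.353  1.515  0.388  1.509  0.907] [ 0.4395 -0.048   0.6026]
[[ 0.816  0.129  0.563]
 [ 0.108 -0.992  0.071]
 [ 0.568  0.003 -0.823]]
tilt 34.6 az 7.2 y az -82.6
[-0.0512  0.0172  0.2619]
```

Request:
jog_arm(
  commands=[-0.0073,0.0025,0.0374,0,0,-0.0073,0.0025,0.0374,0,0,-0.0073,0.0025,0.0374,0,0,-0.0073,0.0025,0.0374,0,0,-0.0073,0.0025,0.0374,0,0,-0.0073,0.0025,0.0374,0,0,-0.0073,0.0025,0.0374,0,0,0,0,0,0,0],
)

```text
time_s: 11.0
position: [0.5468, -0.0511, 0.3521]
ee_rot: [-2.959, -0.189, -0.906]
force: [-0.4, 0.1, -0.1]
finger_gap: 0.0852
finger_force: 0.0
```

```bash
python3 st.py
python3 - <<'E'
from h import *
s=state(); p=read_camera("wrist"); save(p,"w1"); X=cloud(p,s); c=p["pixels"].astype(int)
for n in ["spatula","spatula_grip","hook_middle_tip"]:
    for r in spot_point(n,p)[:2]: print(n,r, world(p,r["point"][0]*560,r["point"][1]*420,s=s).round(4))
m=(c[...,2]>c[...,0]+50)&(c[...,2]>c[...,1]+30)&(X[...,2]>.13)&(X[...,2]<.28)&(np.hypot(X[...,0]-.62,X[...,1]+.04)<.05)
q=X[m]; print(m.sum(),q.min(0),q.max(0))
for a in np.arange(.15,.27,.01):
    k=q[abs(q[:,2]-a)<.005]
    if len(k)>20:
        l=np.polyfit(k[:,1],k[:,0],1); print(a.round(3),len(k),k.mean(0).round(4),np.percentile(k[:,1],[1,99]).round(4),l.round(4))
E
```

```text
11.0 [-0.427 -0.083  1.901  0.408  0.847  0.819] [ 0.5468 -0.0511  0.3521]
[[ 0.822  0.128  0.555]
 [ 0.104 -0.992  0.075]
 [ 0.56  -0.004 -0.829]]
tilt 34.0 az 7.7 y az -82.6
spatula {'point': [0.5039, 0.4548], 'confidence': 0.92} [ 0.622  -0.0452  0.2618]
spatula_grip {'point': [0.5005, 0.4607], 'confidence': 0.58} [ 0.62   -0.0438  0.2603]
spatula_grip {'point': [0.2363, 0.5695], 'confidence': 0.26} [0.5973 0.2089 0.0009]
hook_middle_tip {'point': [0.2391, 0.5702], 'confidence': 0.91} [0.5617 0.0686 0.2716]
hook_middle_tip {'point': [0.817, 0.7602], 'confidence': 0.51} [ 0.5366 -0.3058  0.063 ]
816 [ 0.61222681 -0.05701401  0.16188504] [ 0.62707014 -0.03010539  0.26913934]
0.17 33 [ 0.6188 -0.0426  0.1699] [-0.0558 -0.031 ] [-0.0216  0.6179]
0.18 37 [ 0.6187 -0.0434  0.1805] [-0.0555 -0.0314] [-0.0258  0.6176]
0.19 37 [ 0.6189 -0.0422  0.1905] [-0.0563 -0.0303] [-0.0149  0.6182]
0.2 40 [ 0.6188 -0.0429  0.2002] [-0.0563 -0.0313] [-0.0316  0.6175]
0.21 47 [ 0.6188 -0.0429  0.2098] [-0.0561 -0.0312] [-0.0266  0.6176]
0.22 57 [ 0.6188 -0.0438  0.2203] [-0.0561 -0.0316] [-0.034   0.6173]
0.23 59 [ 0.6188 -0.0435  0.2304] [-0.0559 -0.0308] [-0.0215  0.6179]
0.24 128 [ 0.6204 -0.0436  0.2398] [-0.0561 -0.031 ] [-0.0288  0.6191]
0.25 97 [ 0.6225 -0.043   0.249 ] [-0.056  -0.0304] [-0.0355  0.6209]
0.26 85 [ 0.6214 -0.0433  0.2611] [-0.0558 -0.0306] [-0.018   0.6207]
0.27 193 [ 0.6238 -0.0436  0.2673] [-0.0568 -0.0304] [-0.0317  0.6224]
```

View pics/w1.png

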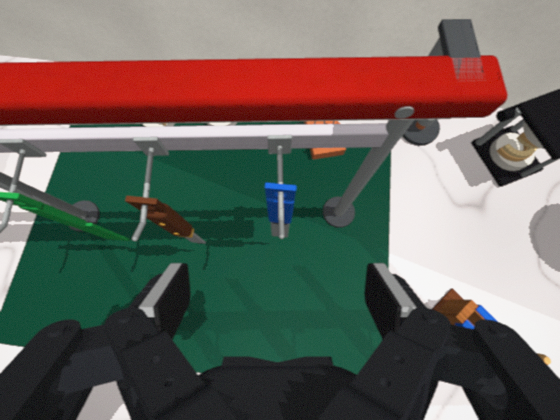

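Request:
jog_arm(
  commands=[0.0038,0.0015,0.015,0,0,0.0038,0.0015,0.015,0,0,0,0,0.015,0,0,0,0,0.015,0,0,0,0,0.015,0,0,0,0,0.015,0,0,0,0,0.015,0,0,0,0,0.015,0,0,0,0,0.015,0,0,0,0,0.0136,0,0,0,0,0,0,0,0,0,0,0,0],
  newtons=30,
)

```text
time_s: 12.4
position: [0.6388, -0.044, 0.2398]
ee_rot: [-2.959, -0.189, -0.919]
force: [-1.6, 0.1, 0.1]
finger_gap: 0.0853
finger_force: 0.0
```

```bash
python3 st.py
python3 - <<'E'
from h import *
s=state(); A=R.from_rotvec(s["ee_rot"]).as_matrix(); print(s["force"])
print("hold",(s["position"]-A[:,2]*hold_point_z).round(4), totool(s,np.array([.6243,-.0435,.2505])-(s["position"]-A[:,2]*(hold_point_z))).round(4))
p=read_camera("wrist"); save(p,"w2")
E
```

```text
12.4 [-0.322  0.191  1.921  0.506  0.532  0.746] [ 0.6388 -0.044   0.2398]
[[ 0.817  0.127  0.562]
 [ 0.105 -0.992  0.072]
 [ 0.566  0.    -0.824]]
tilt 34.5 az 7.3 y az -82.7
[-1.59548832  0.13448594  0.08324466]
hold [ 0.6283 -0.0454  0.2552] [-0.0057 -0.0024  0.0018]
```

View pics/w2.png

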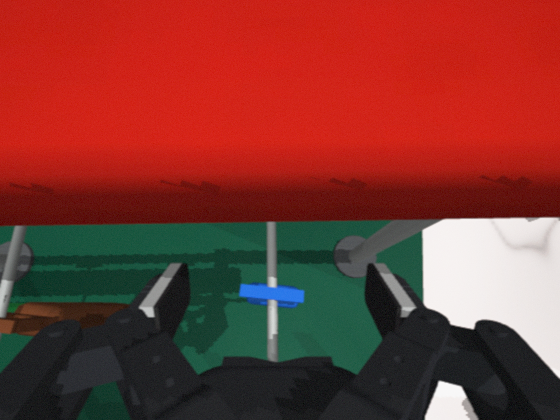

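Request:
jog_arm(
  commands=[-0.0028,-0.0012,0.0015,0,0,-0.0029,-0.0012,0.0015,0,60,0,0,0,0,120,0,0,0,0,150,0,0,0,0,160,0,0,0,0,165,0,0,0,0,170,0,0,0,0,180,0,0,0,0,190,0,0,0,0,200,0,0,0,0,200,0,0,0,0,200],
  newtons=30,
)

```text
time_s: 13.65
position: [0.6353, -0.042, 0.2333]
ee_rot: [-2.959, -0.189, -0.918]
force: [0.7, 0.3, 0.7]
finger_gap: 0.0261
finger_force: 29.4
```

```bash
python3 st.py
python3 - <<'E'
from h import *
s=state(); A=R.from_rotvec(s["ee_rot"]).as_matrix(); print(s["force"],s["finger_gap"],s["finger_force"])
print("hold",(s["position"]-A[:,2]*hold_point_z).round(4))
p=read_camera("wrist"); X=cloud(p,s); c=p["pixels"].astype(int)
m=(c[...,2]>c[...,0]+50)&(c[...,2]>c[...,1]+30)&(np.hypot(X[...,0]-.62,X[...,1]+.04)<.05)&(X[...,2]>.1)
q=X[m]; print(m.sum(),q.min(0),q.max(0))
E
```

```text
13.65 [-0.32   0.195  1.936  0.52   0.515  0.732] [ 0.6353 -0.042   0.2333]
[[ 0.818  0.127  0.561]
 [ 0.105 -0.992  0.072]
 [ 0.566  0.    -0.825]]
tilt 34.5 az 7.3 y az -82.7
[0.7451031  0.29653511 0.68368322] 0.026090598038215375 29.407956171780825
hold [ 0.6248 -0.0434  0.2488]
1305 [ 0.6173111  -0.05677647  0.19405669] [ 0.63007495 -0.02869657  0.39315768]
```

Request:
jog_arm(
  commands=[0.0014,0,-0.0021,0,200,0.0014,0,-0.0021,0,200,0,0,0,0,200,0,0,0,0,200],
)

```text
time_s: 14.1
position: [0.635, -0.0419, 0.2382]
ee_rot: [-2.959, -0.189, -0.917]
force: [-0.5, -0.4, -1.4]
finger_gap: 0.0268
finger_force: 29.5
```

```bash
python3 st.py; python3 -c "
from h import *
s=state(); print(s['force'],s['finger_gap'],s['finger_force'])
p=read_camera('side'); cv2.imwrite('pics/s3.png',cv2.resize(p['pixels'][150:290,170:350,::-1],None,fx=4,fy=4,interpolation=2))"
```

```text
14.1 [-0.32   0.187  1.93   0.508  0.527  0.745] [ 0.635  -0.0419  0.2382]
[[ 0.818  0.127  0.561]
 [ 0.105 -0.992  0.072]
 [ 0.565  0.    -0.825]]
tilt 34.4 az 7.3 y az -82.7
[-0.54371142 -0.42280213 -1.43838855] 0.02676102193784442 29.499460350489244
```

View pics/s3.png

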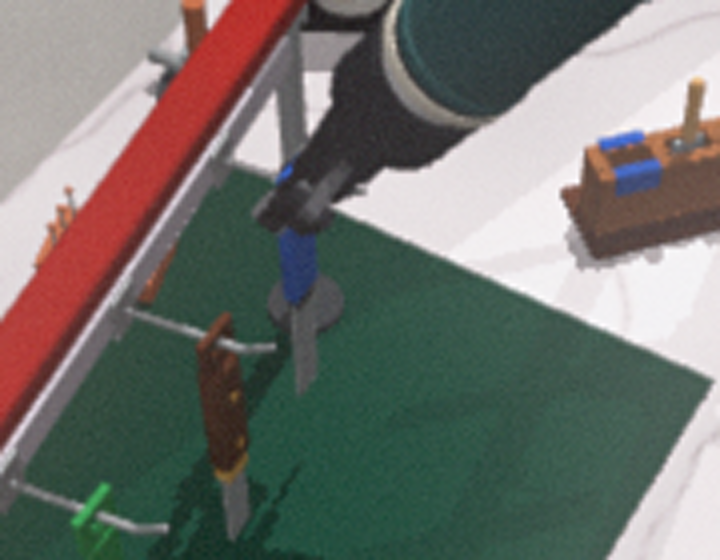

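The spatula is upright between the fingers, with its handle at (297,262) and blade end at (305,390). The load on the wrist is only its own weight. Next I'll slide it along the level wire.

Request:
jog_arm(
  commands=[-0.0029,0.0001,-0.002,0,200,-0.0029,0.0001,-0.002,0,200,-0.0029,0.0001,-0.002,0,200,-0.0029,0.0001,-0.002,0,200,-0.0029,0.0001,-0.002,0,200,-0.0029,0.0001,-0.002,0,200,-0.0029,0.0001,-0.002,0,200,-0.0025,0,-0.0017,0,200,0,0,0,0,200,0,0,0,0,200],
)

```text
time_s: 15.15
position: [0.6077, -0.0463, 0.2384]
ee_rot: [-2.959, -0.189, -0.917]
force: [0.3, -0.4, -0.3]
finger_gap: 0.0265
finger_force: 29.5
```

```bash
python3 st.py
```

```text
15.15 [-0.352  0.15   1.98   0.542  0.53   0.687] [ 0.6077 -0.0463  0.2384]
[[ 0.818  0.127  0.561]
 [ 0.105 -0.992  0.072]
 [ 0.566  0.    -0.825]]
tilt 34.4 az 7.3 y az -82.7
```

Request:
jog_arm(
  commands=[-0.0018,0.0001,-0.0045,0,200,-0.0018,0.0001,-0.0045,0,200,-0.0018,0.0001,-0.0045,0,200,-0.0018,0.0001,-0.0045,0,200,-0.0018,0.0001,-0.0045,0,200,-0.0018,0.0001,-0.0045,0,200,-0.0018,0.0001,-0.0045,0,200,-0.0018,0.0001,-0.0045,0,200,-0.0018,0.0001,-0.0045,0,200,-0.0018,0.0001,-0.0045,0,200,-0.0033,0.0001,-0.0023,0,200,-0.0033,0.0001,-0.0023,0,200,0,0,0,0,200,0,0,0,0,200,0,0,0,0,200],
)

```text
time_s: 16.65
position: [0.56, -0.0535, 0.2652]
ee_rot: [-2.959, -0.189, -0.917]
force: [-0.3, 0.1, -0.6]
finger_gap: 0.0264
finger_force: 29.6
```

```bash
python3 st.py
python3 - <<'E'
from h import *
s=state(); p=read_camera("side"); X=cloud(p); c=p["pixels"].astype(int)
m=(c[...,2]>c[...,0]+50)&(c[...,2]>c[...,1]+30)&(X[...,1]>-.2)&(X[...,2]>.1)
q=X[m]; print(m.sum(),np.percentile(q,[2,50,98],axis=0).round(3))
for n in ("spatula","spatula_tip"):
  r=spot_point(n,p)[0]; print(n,r["confidence"],world(p,r["point"][0]*560,r["point"][1]*420).round(3))
E
```

```text
16.65 [-0.417  0.041  2.024  0.533  0.615  0.658] [ 0.56   -0.0535  0.2652]
[[ 0.818  0.127  0.561]
 [ 0.105 -0.992  0.072]
 [ 0.565  0.    -0.825]]
tilt 34.4 az 7.3 y az -82.7
121 [[ 0.333 -0.064  0.197]
 [ 0.545 -0.043  0.231]
 [ 0.552  0.306  0.748]]
spatula 0.6 [ 0.517 -0.006  0.338]
spatula_tip 0.51 [ 0.58  -0.104  0.001]
```

Request:
jog_arm(
  commands=[0.002,0,-0.025,0,200,0.002,0,-0.04,0,200,0.002,0,-0.04,0,200,0.01,0,-0.04,0,200,0,0.02,-0.02,0.105,200,0,0.02,-0.02,0.105,200,0,0.02,-0.02,0.105,200,0,0.02,0,0.105,200,0,0.02,0,0.105,200,0,0.02,0,0.105,200,0,0.01,0,0.105,200,0,0,0,0,200,0,0,0,0,200],
)

```text
time_s: 18.1
position: [0.4437, -0.1914, 0.4227]
ee_rot: [-2.659, 0.83, -0.785]
force: [0.3, 0.5, -0.3]
finger_gap: 0.0267
finger_force: 29.9
```

```bash
cat > go.py <<'E'
# python3 go.py x y z : tool-frame delta to world point
import sys; from h import *
s=state(); d=totool(s,np.array(list(map(float,sys.argv[1:4])))-s["position"]); print("delta tool",d.round(4),"norm",np.linalg.norm(d).round(3))
E
python3 st.py; python3 go.py .2 -.5 .48
```

```text
18.1 [-0.966 -0.187  1.815  0.556  1.259  1.105] [ 0.4437 -0.1914  0.4227]
[[ 0.693 -0.453  0.561]
 [-0.586 -0.807  0.072]
 [ 0.42  -0.378 -0.825]]
tilt 34.4 az 7.3 y az -119.3
delta tool [ 0.0359  0.3378 -0.2061] norm 0.397
```

Request:
jog_arm(
  commands=[0.004,0.0375,-0.0229,0,200,0.004,0.0375,-0.0229,0,200,0.004,0.0375,-0.0229,0,200,0.004,0.0375,-0.0229,0,200,0.004,0.0375,-0.0229,0,200,0.004,0.0375,-0.0229,0,200,0.004,0.0375,-0.0229,0,200,0.004,0.0375,-0.0229,0,200,0.004,0.0375,-0.0229,0,200,-0.0239,0.026,-0.0268,0,200,-0.0239,0.026,-0.0268,0,200,-0.0239,0.026,-0.0268,0,200,-0.0239,0.026,-0.0268,0,200,-0.0239,0.026,-0.0268,0,200,-0.0239,0.026,-0.0268,0,200,-0.0239,0.026,-0.0268,0,200,-0.0239,0.026,-0.0268,0,200,-0.0239,0.026,-0.0268,0,200,0,0,0,0,200],
)

```text
time_s: 20.0
position: [-0.1951, -0.5807, 0.4976]
ee_rot: [-2.658, 0.837, -0.784]
force: [0.6, -0.5, -1.3]
finger_gap: 0.0265
finger_force: 30.2
```

```bash
python3 st.py; python3 go.py -.31 -.92 .5
```

```text
20.0 [-2.253  0.472  0.858  0.507  2.206  0.151] [-0.1951 -0.5807  0.4976]
[[ 0.691 -0.457  0.56 ]
 [-0.589 -0.805  0.071]
 [ 0.419 -0.379 -0.825]]
tilt 34.4 az 7.2 y az -119.6
delta tool [ 0.1215  0.3247 -0.0903] norm 0.358
```

Request:
jog_arm(
  commands=[0.0136,0.0363,-0.0101,0,200,0.0136,0.0363,-0.0101,0,200,0.0136,0.0363,-0.0101,0,200,0.0136,0.0363,-0.0101,0,200,0.0136,0.0363,-0.0101,0,200,0.0136,0.0363,-0.0101,0,200,0.0136,0.0363,-0.0101,0,200,0.0136,0.0363,-0.0101,0,200,0.0136,0.0363,-0.0101,0,200,0.0136,0.0363,-0.0101,0,200],
)

```text
time_s: 21.0
position: [-0.2454, -0.8246, 0.4267]
ee_rot: [-2.749, 0.918, -0.851]
force: [0.5, -0.2, -0.5]
finger_gap: 0.0264
finger_force: 31.4
```

```bash
cat >> st.py <<'E'
a0=R.from_euler("y",34.4,degrees=True)
# spatula axes in tool frame at grasp (tilt 34.4 about tool y): vertical in tool frame
g=np.array([.565,0,-.825]); up=A@g; x_sp=A@np.array([.825,0,.565])
print("spat up",up.round(3),"lean",np.degrees(np.arccos(up[2])).round(1),"width az",np.degrees(np.arctan2(-A[1,1],-A[0,1])).round(1), "force",np.round(s["force"],1),"gap",round(s["finger_gap"],4),round(s["finger_force"],1))
Rt=R.from_euler("z",-50.9+0.0,degrees=True).as_matrix()@np.array([[.818,.127,.561],[.105,-.992,.072],[.565,0,-.825]])
rv=R.from_matrix(Rt@A.T).as_rotvec(degrees=True); print("remaining world rotvec deg",rv.round(1),"tool",(A.T@rv).round(1))
E
python3 st.py
```

```text
21.0 [-2.157  0.898  0.216  0.655  2.207  0.409] [-0.2454 -0.8246  0.4267]
[[ 0.658 -0.517  0.548]
 [-0.585 -0.809 -0.061]
 [ 0.475 -0.28  -0.834]]
tilt 33.4 az -6.4 y az -122.6
spat up [-0.08  -0.28   0.957] lean 17.0 width az 57.4 force [ 0.5 -0.2 -0.5] gap 0.0264 31.4
remaining world rotvec deg [-15.8   6.3 -11.6] tool [-19.6   6.3   0.7]
```

Request:
jog_arm(
  commands=[0.013,0.0363,-0.022,0,200,0.013,0.0363,-0.022,0,200,0.013,0.0363,-0.022,0,200,0.013,0.0363,-0.022,0,200,0.013,0.0363,-0.022,0,200,0.013,0.0363,-0.022,0,200,0.013,0.0363,-0.022,0,200,0.013,0.0363,-0.022,0,200],
)

```text
time_s: 21.8
position: [-0.3137, -0.8788, 0.4411]
ee_rot: [2.71, -1.022, 0.896]
force: [-0.1, 0.0, -0.9]
finger_gap: 0.0265
finger_force: 31.4
```

```bash
python3 st.py
```

```text
21.8 [-2.22   0.889  0.215  0.68   2.007  0.378] [-0.3137 -0.8788  0.4411]
[[ 0.599 -0.633  0.49 ]
 [-0.568 -0.767 -0.296]
 [ 0.564 -0.101 -0.82 ]]
tilt 34.9 az -31.2 y az -129.5
spat up [-0.066 -0.077  0.995] lean 5.8 width az 50.5 force [-0.1  0.  -0.9] gap 0.0265 31.4
remaining world rotvec deg [-4.3  3.9 -4.1] tool [-7.1  0.1  0.1]
```

Request:
jog_arm(
  commands=[0.008,0.038,-0.022,0,200,0.008,0.038,-0.022,0,200,0.008,0.038,-0.022,0,200,0.008,0.038,-0.022,0,200,0,0,0,0,200],
)

```text
time_s: 22.3
position: [-0.3717, -0.8865, 0.4591]
ee_rot: [2.582, -1.032, 0.874]
force: [-0.1, 0.6, -1.7]
finger_gap: 0.0263
finger_force: 31.4
```

```bash
python3 st.py; python3 go.py .15 -.6 .45
```

```text
22.3 [-2.279  0.879  0.215  0.699  1.925  0.346] [-0.3717 -0.8865  0.4591]
[[ 0.575 -0.687  0.445]
 [-0.552 -0.727 -0.409]
 [ 0.604 -0.01  -0.797]]
tilt 37.2 az -42.6 y az -133.4
spat up [-0.042  0.025  0.999] lean 2.9 width az 46.6 force [-0.1  0.6 -1.7] gap 0.0263 31.4
remaining world rotvec deg [ 1.4  2.4 -0.2] tool [-0.6 -2.7 -0.2]
delta tool [ 0.1363 -0.5665  0.122 ] norm 0.595
```

Request:
jog_arm(
  commands=[0.0097,-0.0405,0.0087,0,200,0.0097,-0.0405,0.0087,0,200,0.0097,-0.0405,0.0087,0,200,0.0097,-0.0405,0.0087,0,200,0.0097,-0.0405,0.0087,0,200,0.0097,-0.0405,0.0087,0,200,0.0097,-0.0405,0.0087,0,200,0.0097,-0.0405,0.0087,0,200,0.0097,-0.0405,0.0087,0,200,0.0097,-0.0405,0.0087,0,200,0.0097,-0.0405,0.0087,0,200,0.0097,-0.0405,0.0087,0,200,0.0097,-0.0405,0.0087,0,200,0.0097,-0.0405,0.0087,0,200,0,0,0,0,200,0,0,0,0,200],
)

```text
time_s: 23.9
position: [0.1516, -0.5985, 0.4512]
ee_rot: [2.586, -1.026, 0.877]
force: [0.2, 0.2, -0.2]
finger_gap: 0.0266
finger_force: 31.4
```

```bash
python3 st.py
cat > tip.py <<'E'
import sys; from h import *
s=state(); A=R.from_rotvec(s["ee_rot"]).as_matrix(); t=s["position"]+A@[-.107,0,.136]
print("tip pred",t.round(4)); T=np.array(list(map(float,sys.argv[1:4])))
d=totool(s,T-t); print("delta tool",d.round(4),np.linalg.norm(d).round(3))
E
python3 tip.py .533 -.3346 .16
```

```text
23.9 [-1.76   0.022  1.589  0.583  1.217  0.448] [ 0.1516 -0.5985  0.4512]
[[ 0.577 -0.683  0.448]
 [-0.549 -0.731 -0.406]
 [ 0.604 -0.011 -0.797]]
tilt 37.2 az -42.2 y az -133.1
spat up [-0.043  0.025  0.999] lean 2.9 width az 46.9 force [ 0.2  0.2 -0.2] gap 0.0266 31.4
remaining world rotvec deg [ 1.4  2.5 -0.5] tool [-0.8 -2.8  0.1]
tip pred [ 0.1508 -0.595   0.2782]
delta tool [ 0.0063 -0.4498  0.1596] 0.477
```

Request:
jog_arm(
  commands=[0.0005,-0.0375,0.0133,0,200,0.0005,-0.0375,0.0133,0,200,0.0005,-0.0375,0.0133,0,200,0.0005,-0.0375,0.0133,0,200,0.0005,-0.0375,0.0133,0,200,0.0005,-0.0375,0.0133,0,200,0.0005,-0.0375,0.0133,0,200,0.0005,-0.0375,0.0133,0,200,0.0005,-0.0375,0.0133,0,200,0.0005,-0.0375,0.0133,0,200,0.0005,-0.0375,0.0133,0,200,0.0005,-0.0375,0.0133,0,200,0,0,0,0,200,0,0,0,0,200],
)

```text
time_s: 25.3
position: [0.5338, -0.3394, 0.3318]
ee_rot: [2.587, -1.028, 0.874]
force: [-0.9, -0.6, -1.3]
finger_gap: 0.0266
finger_force: 31.4
```

```bash
python3 st.py; python3 tip.py .533 -.3346 .08
python3 - <<'E'
from h import *
s=state(); A=R.from_rotvec(s["ee_rot"]).as_matrix(); t=s["position"]+A@[-.107,0,.136]; up=A@np.array([.565,0,-.825])
ims=[]
for n in("side","top"):
    p=read_camera(n); uv=project(p,t); print(n,"pred tip px",uv.round(1),"hole",project(p,t+.195*up).round(1))
    for k in("spatula_tip","marker","spatula"):
        for r in spot_point(k,p)[:1]: 
            u,v=np.array(r["point"])*[560,420]; print(k,round(r["confidence"],2),round(u,1),round(v,1),world(p,u,v).round(4))
    im=p["pixels"][...,::-1].copy(); x,y=uv.astype(int)
    ims.append(cv2.resize(im[y-55:y+45,x-50:x+50],(400,400),interpolation=2))
    X=cloud(p); c=p["pixels"].astype(int)
    w=np.hypot(X[...,0]-t[0],X[...,1]-t[1])<.03
    for a in (.17,.18,.19,.2,.21,.22,.24,.26,.28,.3):
        k=X[w&(abs(X[...,2]-a)<.006)]
        if len(k)>3: print(a,len(k),np.median(k,axis=0).round(4),(t+(a-t[2])*up/up[2]).round(4))
cv2.imwrite("pics/m4.png",np.hstack(ims))
E
```

```text
25.3 [-0.642  0.055  1.848 -0.102  0.596  1.751] [ 0.5338 -0.3394  0.3318]
[[ 0.578 -0.683  0.447]
 [-0.551 -0.73  -0.405]
 [ 0.603 -0.012 -0.798]]
tilt 37.1 az -42.2 y az -133.1
spat up [-0.042  0.023  0.999] lean 2.8 width az 46.9 force [-0.9 -0.6 -1.3] gap 0.0266 31.4
remaining world rotvec deg [ 1.3  2.4 -0.5] tool [-0.8 -2.6 -0. ]
tip pred [ 0.5328 -0.3355  0.1588]
delta tool [-0.0479  0.0002  0.0626] 0.079
side pred tip px [330.5 164.8] hole [340.4 108.5]
spatula_tip 0.72 335.1 168.0 [ 0.5746 -0.4894 -0.0012]
marker 0.49 328.3 204.2 [ 0.5193 -0.3242  0.0139]
spatula 0.64 342.2 112.3 [ 0.5018 -0.2853  0.3808]
0.17 24 [ 0.5312 -0.3319  0.1692] [ 0.5323 -0.3353  0.17  ]
0.18 28 [ 0.5285 -0.3338  0.179 ] [ 0.5319 -0.335   0.18  ]
0.19 29 [ 0.5304 -0.3336  0.1888] [ 0.5315 -0.3348  0.19  ]
0.2 27 [ 0.5287 -0.3322  0.201 ] [ 0.531  -0.3346  0.2   ]
0.21 29 [ 0.5301 -0.3332  0.2107] [ 0.5306 -0.3343  0.21  ]
0.22 29 [ 0.5288 -0.3318  0.2211] [ 0.5302 -0.3341  0.22  ]
0.24 25 [ 0.5292 -0.3299  0.239 ] [ 0.5294 -0.3337  0.24  ]
0.26 31 [ 0.5262 -0.3267  0.2609] [ 0.5285 -0.3332  0.26  ]
0.28 39 [ 0.524  -0.3279  0.2811] [ 0.5277 -0.3327  0.28  ]
0.3 41 [ 0.5255 -0.3272  0.2993] [ 0.5268 -0.3323  0.3   ]
top pred tip px [369.4 226.5] hole [381.2 221. ]
marker 0.28 370.9 239.8 [ 0.4651 -0.2764  0.5191]
spatula 0.59 380.1 224.5 [ 0.5181 -0.3314  0.337 ]
```

View pics/m4.png

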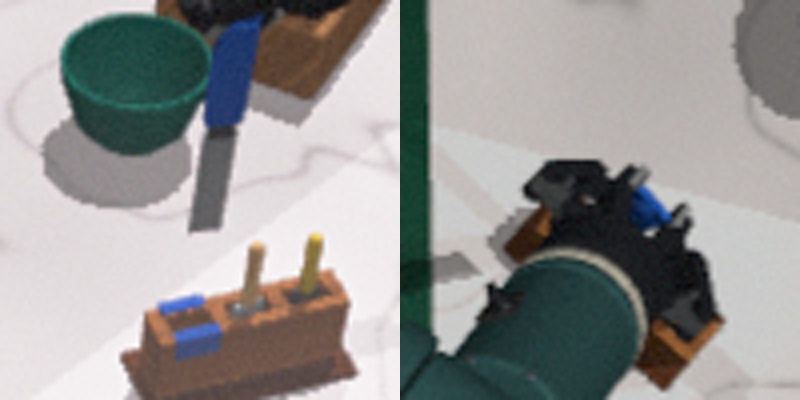

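Side crop: the blade end, at (208,228), hangs above the blue-clipped pocket at (190,322). Depth readings match the predicted tip to about 2 mm. Lowering now.

Request:
jog_arm(
  commands=[-0.006,0,0.0078,0,200,-0.006,0,0.0078,0,200,-0.006,0,0.0078,0,200,-0.006,0,0.0078,0,200,-0.006,0,0.0078,0,200,-0.006,0,0.0078,0,200,-0.006,0,0.0078,0,200,-0.006,0,0.0078,0,200,0,0,0,0,200,0,0,0,0,200],
)

```text
time_s: 26.7
position: [0.5335, -0.3381, 0.2536]
ee_rot: [2.586, -1.03, 0.876]
force: [-0.2, -0.2, -0.9]
finger_gap: 0.0267
finger_force: 31.4
```

```bash
python3 tip.py .533 -.3346 .03
python3 - <<'E'
from h import *
s=state(); print(s["force"]); p=read_camera("side"); y,x=200,330
cv2.imwrite("pics/m5.png",cv2.resize(p["pixels"][y-60:y+40,x-50:x+50,::-1],(600,600),interpolation=2))
E
```

```text
tip pred [ 0.5327 -0.3344  0.0806]
delta tool [-0.0302  0.0006  0.0406] 0.051
[-0.23327783 -0.21062315 -0.87779472]
```

View pics/m5.png

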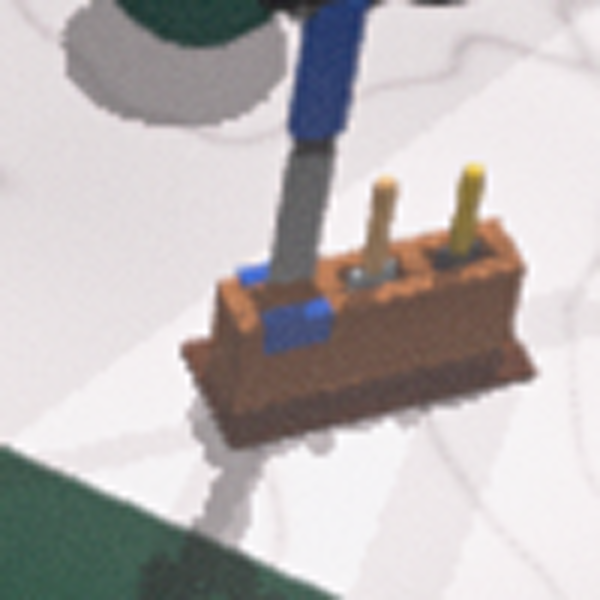

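The blade end, at (290,282), is centred over the clipped pocket mouth. I'll lower it in.

Request:
jog_arm(
  commands=[-0.0043,0.0001,0.0058,0,200,-0.0043,0.0001,0.0058,0,200,-0.0043,0.0001,0.0058,0,200,-0.0043,0.0001,0.0058,0,200,-0.0043,0.0001,0.0058,0,200,-0.0043,0.0001,0.0058,0,200,-0.0043,0.0001,0.0058,0,200,0,0,0,0,200],
)

```text
time_s: 27.55
position: [0.5333, -0.3382, 0.2018]
ee_rot: [2.587, -1.03, 0.873]
force: [-0.2, -0.1, -1.5]
finger_gap: 0.0263
finger_force: 31.4
```

```bash
python3 st.py; python3 tip.py .533 -.3346 .01
```

```text
27.55 [-0.64   0.234  2.023 -0.242  0.247  1.904] [ 0.5333 -0.3382  0.2018]
[[ 0.577 -0.684  0.446]
 [-0.552 -0.729 -0.405]
 [ 0.602 -0.012 -0.798]]
tilt 37.0 az -42.2 y az -133.2
spat up [-0.042  0.022  0.999] lean 2.8 width az 46.8 force [-0.2 -0.1 -1.5] gap 0.0263 31.4
remaining world rotvec deg [ 1.3  2.4 -0.4] tool [-0.8 -2.6 -0.1]
tip pred [ 0.5322 -0.3342  0.0288]
delta tool [-0.0106 -0.0001  0.0155] 0.019
```

Request:
jog_arm(
  commands=[-0.0027,0,0.0039,0,200,-0.0027,0,0.0039,0,200,-0.0027,0,0.0039,0,200,-0.0027,0,0.0039,0,200,0,0,0,0,200,0,0,0,0,200],
)

```text
time_s: 28.15
position: [0.5346, -0.3389, 0.1842]
ee_rot: [2.586, -1.03, 0.876]
force: [0.2, 0.6, -0.7]
finger_gap: 0.0269
finger_force: 31.4
```

```bash
python3 st.py; python3 tip.py .533 -.3346 .006
```

```text
28.15 [-0.639  0.268  2.04  -0.306  0.196  1.97 ] [ 0.5346 -0.3389  0.1842]
[[ 0.576 -0.684  0.447]
 [-0.551 -0.729 -0.406]
 [ 0.604 -0.013 -0.797]]
tilt 37.1 az -42.2 y az -133.2
spat up [-0.043  0.023  0.999] lean 2.9 width az 46.8 force [ 0.2  0.6 -0.7] gap 0.0269 31.4
remaining world rotvec deg [ 1.3  2.5 -0.4] tool [-0.8 -2.7 -0.1]
tip pred [ 0.5338 -0.3352  0.0112]
delta tool [-0.0039  0.0002  0.0036] 0.005
```

Request:
jog_arm(
  commands=[-0.001,0,0.0013,0,200,0,0,0,0,200],
)

```text
time_s: 28.35
position: [0.535, -0.3389, 0.1835]
ee_rot: [2.586, -1.03, 0.875]
force: [0.2, -1.5, -0.5]
finger_gap: 0.0265
finger_force: 31.4
```

```bash
python3 st.py; python3 tip.py .533 -.3346 .006; python3 -c "
from h import *
for i in range(3): read_camera('top'); print(np.round(state()['joint_positions'],4))"
```

```text
28.35 [-0.639  0.269  2.04  -0.311  0.196  1.976] [ 0.535  -0.3389  0.1835]
[[ 0.576 -0.684  0.447]
 [-0.551 -0.729 -0.406]
 [ 0.603 -0.012 -0.797]]
tilt 37.1 az -42.3 y az -133.2
spat up [-0.043  0.023  0.999] lean 2.9 width az 46.8 force [ 0.2 -1.5 -0.5] gap 0.0265 31.4
remaining world rotvec deg [ 1.3  2.4 -0.4] tool [-0.8 -2.7 -0.1]
tip pred [ 0.5341 -0.3352  0.0105]
delta tool [-0.0037  0.0004  0.0029] 0.005
[-0.6386  0.2694  2.04   -0.311   0.196   1.9758]
[-0.6386  0.2693  2.0399 -0.3111  0.196   1.9757]
[-0.6386  0.2693  2.04   -0.311   0.196   1.9757]
```

Request:
jog_arm(
  commands=[-0.0008,0,0.0022,0,200,-0.0008,0,0.0022,0,200,0,0,0,0,200],
)

```text
time_s: 28.8
position: [0.5366, -0.3398, 0.1804]
ee_rot: [2.587, -1.031, 0.87]
force: [0.4, 0.3, -1.1]
finger_gap: 0.0267
finger_force: 31.4
```

```bash
python3 st.py; python3 tip.py .533 -.3346 .006
```

```text
28.8 [-0.637  0.277  2.036 -0.321  0.196  1.987] [ 0.5366 -0.3398  0.1804]
[[ 0.578 -0.685  0.444]
 [-0.553 -0.729 -0.405]
 [ 0.601 -0.011 -0.799]]
tilt 36.9 az -42.4 y az -133.2
spat up [-0.04   0.022  0.999] lean 2.7 width az 46.8 force [ 0.4  0.3 -1.1] gap 0.0267 31.4
remaining world rotvec deg [ 1.2  2.3 -0.3] tool [-0.7 -2.5 -0.1]
tip pred [ 0.5351 -0.3357  0.0074]
delta tool [-0.0027  0.0007 -0.0003] 0.003
```

Request:
jog_arm(
  commands=[-0.0018,0,0.0022,0,200,-0.0018,0,0.0022,0,200,0,0,0,0,200,0,0,0,0,200],
)

```text
time_s: 29.2
position: [0.5393, -0.341, 0.1801]
ee_rot: [2.585, -1.03, 0.872]
force: [-1.5, -0.4, 10.6]
finger_gap: 0.0266
finger_force: 32.1
```

```bash
python3 st.py; python3 tip.py .533 -.3346 .006
```

```text
29.2 [-0.634  0.281  2.032 -0.339  0.195  2.006] [ 0.5393 -0.341   0.1801]
[[ 0.577 -0.685  0.444]
 [-0.551 -0.728 -0.407]
 [ 0.602 -0.01  -0.798]]
tilt 37.0 az -42.5 y az -133.3
spat up [-0.04   0.024  0.999] lean 2.8 width az 46.7 force [-1.5 -0.4 10.6] gap 0.0266 32.1
remaining world rotvec deg [ 1.4  2.3 -0.3] tool [-0.7 -2.6 -0.1]
tip pred [ 0.5379 -0.3373  0.0071]
delta tool [-0.005   0.0014 -0.0024] 0.006
```

Request:
jog_arm(
  commands=[0,0,0,0,200,0,0,0,0,165,0,0,0,0,150,0,0,0,0,130,0,0,0,0,110,0,0,0,0,110,0,0,0,0,110,0,0,0,0,110],
)

```text
time_s: 30.0
position: [0.5371, -0.3394, 0.1771]
ee_rot: [2.589, -1.032, 0.864]
force: [0.3, 0.3, -0.3]
finger_gap: 0.0485
finger_force: 0.0
```

```bash
python3 st.py
python3 - <<'E'
from h import *
p=read_camera("side"); y,x=190,335
cv2.imwrite("pics/m6.png",cv2.resize(p["pixels"][y-70:y+50,x-60:x+60,::-1],(600,600),interpolation=2))
E
```

```text
30.0 [-0.634  0.284  2.035 -0.338  0.196  2.006] [ 0.5371 -0.3394  0.1771]
[[ 0.58  -0.686  0.44 ]
 [-0.554 -0.728 -0.404]
 [ 0.597 -0.01  -0.802]]
tilt 36.7 az -42.5 y az -133.3
spat up [-0.036  0.02   0.999] lean 2.4 width az 46.7 force [ 0.3  0.3 -0.3] gap 0.0485 0.0
remaining world rotvec deg [ 1.1  2.  -0.3] tool [-0.6 -2.3 -0.1]
```

View pics/m6.png

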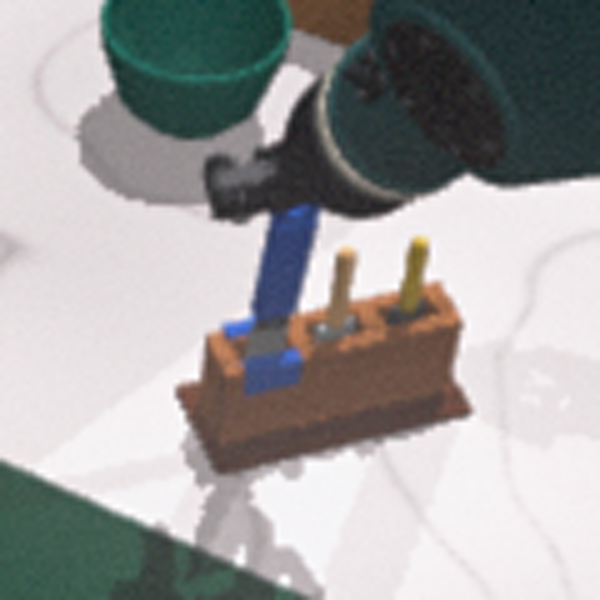

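The blade stands in the clipped pocket, entering the mouth at (262,345), and the fingers are clear of it. Backing off along the finger axis.

Request:
jog_arm(
  commands=[0,0,-0.005,0,80,0,0,-0.01,0,80,0,0,-0.015,0,80,0,0,-0.02,0,80,0,0,-0.025,0,80,0,0,-0.03,0,80,0,0,-0.03,0,80,0,0,-0.03,0,80,0,0,-0.03,0,80,0,0,0,0,80,0,0,0,0,80,0,0,0,0,80],
)

```text
time_s: 31.25
position: [0.451, -0.2604, 0.3326]
ee_rot: [2.589, -1.033, 0.862]
force: [-1.0, -0.2, 0.6]
finger_gap: 0.0587
finger_force: 0.0
```

```bash
python3 st.py
python3 - <<'E'
from h import *
p=read_camera("side"); y,x=190,335
cv2.imwrite("pics/m7.png",cv2.resize(p["pixels"][y-70:y+50,x-60:x+60,::-1],(600,600),interpolation=2))
X=cloud(p); c=p["pixels"].astype(int)
m=(c[...,2]>c[...,0]+50)&(c[...,2]>c[...,1]+30)&(np.hypot(X[...,0]-.533,X[...,1]+.335)<.06)&(X[...,2]>.09)
q=X[m]; print(q[:,2].max())
for a in(.12,.16,.2): print(a,np.median(q[abs(q[:,2]-a)<.01],axis=0))
E
```

```text
31.25 [-0.592 -0.128  2.013 -0.153  0.628  1.832] [ 0.451  -0.2604  0.3326]
[[ 0.58  -0.686  0.44 ]
 [-0.555 -0.728 -0.403]
 [ 0.596 -0.01  -0.803]]
tilt 36.6 az -42.5 y az -133.3
spat up [-0.035  0.019  0.999] lean 2.4 width az 46.7 force [-1.  -0.2  0.6] gap 0.0587 0.0
remaining world rotvec deg [ 1.1  2.  -0.3] tool [-0.6 -2.2 -0.1]
0.21357120388531226
0.12 [nan nan nan]
0.16 [ 0.51873714 -0.31637025  0.16081128]
0.2 [ 0.51797877 -0.31532331  0.20170247]
  return _methods._mean(a, axis=axis, dtype=dtype,
  ret = um.true_divide(
```

View pics/m7.png

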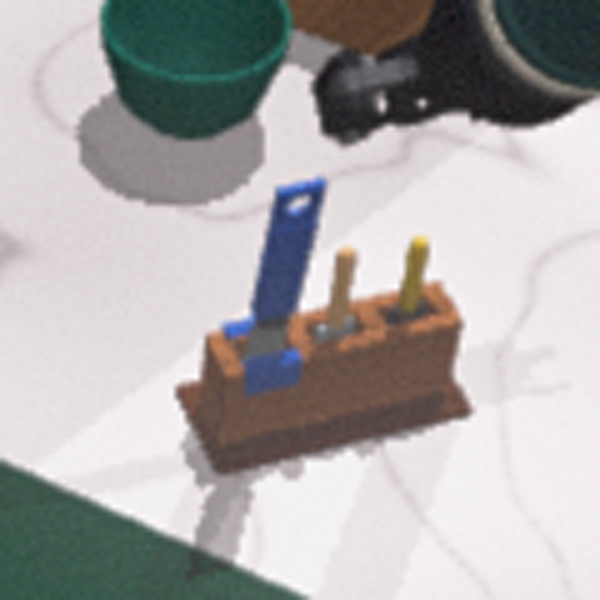

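The spatula stands free in the clipped pocket with its eye at (300,205). The top measures about 213 mm high, so the blade is on the floor. The neighbouring tools haven't moved.

```bash
python3 -c "
from workcell import sign_off; print(sign_off())"
```

```text
the job is handed in; nothing more can be done
None
```

The blue-handled spatula is off its hook, standing released blade down on the floor of the blue-marked pocket, with no lamp contact seen and the other tools left where they were; the job is handed in at about 31 s of the 64 s, with no verdict shown.

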